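Draw the top blank from the stock rack and feed it down the chute

ROBOT

A 6-joint arm with a two-finger parallel gripper is mounted at the origin on a cart in front of the work surface, level with it; the furniture and walls round the work are solid. World frame = base frame: x ahead of the robot, y to its left, z up, the work surface at z = 0. Lengths are in mm, angles in rad, forces in N, time in s.
With the tool pointing down it reaches from about 225 to 725 mm from the base axis. Payload 3.1 kg.
Tool frame: the origin (TCP) lies midway between the tips of the shut fingers; the grasp point (between the pads) lies 19 mm behind it; z points along the fingers, y is the line along which they close (so a half turn about z gives the same grasp; the last joint's range is limited). The gripper opens to 85 mm and grips with 20 to 120 N. Pads are 22 mm wide; open, the fingers measure 114 mm over their backs; the gripper's body (76 mm by 85 mm) begins 54 mm behind the grasp point. The pads swing forward as they close: fully open they stand 13 mm farther back than shut.
Start: joints at [-1.237, 0.048, 0.099, 1.622, 0, 1.443], TCP at [233.904, -470.007, 231.312] pointing down, gripper open.
Joint ranges: [-2.91, 2.91], [-0.99, 1.94], [-1.21, 1.42], [-2.12, 2.29], [-1.49, 1.47], [-3.14, 3.14]. Speed limits (rad/s): [2.79, 2.79, 3.14, 3.14, 3.14, 3.14].

INTERFACE

Orientations are given as [roll, pitch, yaw] about the fixed x, y, z axes, in that order (R = Rz(yaw) Ry(pitch) Rx(roll)).
In Python, from workcell import manip, fingers, get_state, cams gives the robot as it stands. The module is installed in compiled form; this text tells all that it offers. Calls block until the motion is done:
- manip.goto(position, orientation): joint-space move of the TCP to a pose.
- manip.line_to(position, rotation=None, v=150, until_force=None): straight line of the TCP; rotation=None keeps the orientation; v is the mean speed in mm/s. With until_force (N) it stops when the force on the tool has changed by that much, and returns True; else False.
- manip.move_joints(angles): joint-space move.
- fingers.release() and fingers.close(): open the fingers fully, or close them until they stop; the grip force is fixed at half the most.
- manip.sleep(seconds).
- manip.solve_ik(position, orientation): joint angles nearest the present ones, or None.
- get_state(): the state.
- cams.snapshot(name): name is "side" or "top" or "wrist"; returns a dict with "img" (400x640x3 uint8, red, green, blue), "vertical_fov" (degrees; the focal length in pixels is half the picture's height over the tangent of half this angle, whatever the lens; pixels are square), "cx", "cy" (the principal point, pixels), "view" (4x4, takes a point from world to camera coordinates). Camera axes: x right, y up, looking along -z (the intrinsics and any distortion apply to the point x, -y, -z); pixel columns grow to the right and rows downward; lengths in mm; the calibration is good to about 2 mm. A picture is of the moment at which its call begins. There is no depth.
A pose or a line that the arm cannot do raises manip.MotionError and nothing moves.
- manip.close_job(): hands the job in; it is judged then, once.
The state is a dict: "time": time; "joint_pos": joint angles; "qvel": joint speeds; "tau": joint torques, N m; "position": TCP position; "tool_rot": TCP orientation; "wrist_force": force on the tool from outside, world axes, zero at the start; "torque": the same for the moment, N m; "width": opening from 0.0 (shut) to 1.0 (fully open); "gripper_force": force on a finger pad.
Only numpy, scipy, OpenCV 4.12 (cv2) and the standard library are available. Lean on these libraries where they do the work, as an engineer would, in place of code of your own. Each camera call takes 0.05 s, during which the arm holds its last target. There are 200 camera calls.

TASK

Feed one blank to the chute: reach in under the rack's roof, press on the top metal plate and slide it forward over the two below until its end overhangs the front of the shelf, then pinch that end and take the plate out. Lay it lengthwise on the upper part of the sloping rails, let go so that it slides down by itself, and see that it comes to lie flat on the rails and square against the stop. Leave the other two plates in the rack, and do not disturb the tin and the roll of tape.

Things in the scene. Friction and masses are not known exactly. Their poses are not given: they have to be found in the camera images.
- rack: Steel stock rack fixed to the bench, 155 deep, 96 wide, 235 mm high. Origin on the bench under the middle of the shelf's front edge; +x into the rack, y across, z up. Shelf top at z = 80 mm, x 0 to 135 mm; below its front stand only two legs and a foot plate. Three loose plates lie on it in a stack, 15 mm high, front ends about flush with the shelf's front edge.
- top_plate_c (a point): Centre of the top plate, to be fed: smooth aluminium, 120 x 56 x 5 mm, 0.07 to 0.14 kg, x along its length, z up; its front end is 60 mm to -x of here. Metal on metal friction is low (0.22 to 0.34): fingertips pressed on it over the shelf with some 5 to 15 N take it along, those below stay. It tips if over half overhangs or if pressed on the overhanging part.
- mid_plate_c (a point): Centre of the middle plate, same size; stays in the rack
- low_plate_c (a point): Centre of the bottom plate, same size; stays in the rack
- rails: Sloping rails of the feed chute, fixed. Origin: between the rails, level with their top faces, at the face of the stop; x up the slope (25 degrees, rising away from the robot), y across, z square to the rails. Two rails, top faces z = 0, x 0 to 240 mm, 38 mm wide together, so the 56 mm plate stands out 9 mm each side and fingers pass beside. Stop 16 mm high. Plates let go on them slide down.
- tin_c (a point): Centre of a loose bystander tin, 57 mm across, 72 mm high, standing between rack and chute
- tape_c (a point): Centre of a loose bystander roll of tape, 53 mm across, 19 mm high, lying between rack and chute
- guide_top (a point): Front upper end (mid-way, level with their tops) of the rack's two side guides, which stop a grip on the plates' sides over the shelf: inner faces 62 mm apart, each 8 mm thick, from here 123 mm back (rack +x), tops 9 mm above the stack.
- roof_edge (a point): Middle of the lower front edge of the rack's roof: 35 mm behind the shelf's front edge, 120 mm above the stack, covering all behind it. Cheeks that carry it begin 40 mm behind this edge, 80 mm apart inside. A hand upright does not fit; leaning back to the robot by 35 to 50 degrees, fingers reach the stack some 20 mm behind this edge.
- cheek_end (a point): Upper end of the chute's flared side cheeks, mid-way between them, 90 mm up the slope from the stop, level with the cheeks' tops, 14 mm above the rails. Cheeks are 64 mm apart inside below 70 mm, flaring to 74 mm here; above this point the rails are bare on both sides.
Things that resemble listed ones, but are neither listed nor needed, are in the scene too. What is shaped like the part that bears top_plate_c but black or brown is not meant.

How it is judged (in metres and radians):
On the way, in this order (a step that is already met when the one before it is completed fails the run):
1. the top plate, still lying flat on the stack, overhangs the shelf's front by 25 to 60 mm (x of top_plate_c in the frame of rack between 0 and 0.035 m and z of top_plate_c in the frame of rack between 0.088 and 0.097 m and angle between top_plate_c's own z axis and vertical below 0.1 rad), for 0.2 s.
2. the plate, let go, slides on the rails with its lower end still more than 15 mm from the stop (x of top_plate_c in the frame of rails between 0.075 and 0.24 m and z of top_plate_c in the frame of rails between -0.003 and 0.012 m and angle between the z axis of top_plate_c and the z axis of rails, either way round below 0.12 rad and contact force between the fingers and top_plate below 0.05 N), for 0.04 s.
At the end, for the whole second after the job is handed in: The top plate lies at rest flat on the rails, its end within 5 mm of the stop, within 7 mm of the middle and 0.12 rad of square, and the other two plates are still in the rack within 20 mm of where they lay (x of top_plate_c in the frame of rails between 0.055 and 0.065 m and y of top_plate_c in the frame of rails between -0.007 and 0.007 m and z of top_plate_c in the frame of rails between -0.001 and 0.006 m and angle between the z axis of top_plate_c and the z axis of rails, either way round below 0.06 rad and angle between the x axis of top_plate_c and the x axis of rails, either way round below 0.12 rad and linear speed of top_plate below 0.01 m/s and distance of each of mid_plate_c, low_plate_c from where it was at the start of the episode below 0.02 m); the robot touches nothing.
It fails at once if the middle or bottom plate dragged more than 25 mm (distance of any of mid_plate_c, low_plate_c from where it was at the start of the episode above 0.025 m).
It fails at once if the tin or the tape moved more than 20 mm (distance of any of tin_c, tape_c from where it was at the start of the episode above 0.02 m).
It also fails if it takes over 58 s, if anything falls off the work surface, if the arm or the gripper's body presses on something with over 40 N, if the wrist force passes 120 N, or if a joint passes its speed limit or range.

## Working session

There is one attempt and no reset: what is moved stays moved. The work goes in short steps, each a Python script; the robot and the scene stay as the last script left them, time stands still between calls to the robot, and variables do not carry over. Pictures are saved under pics/ and viewed, at most 10 in all, crops included, and the job is handed in when it is done.

```bash
mkdir -p pics; python3 - <<'E'
from workcell import manip, fingers, get_state, cams
import cv2, numpy as np
s=get_state(); print(s)
for n in ("side","top"):
    d=cams.snapshot(n); cv2.imwrite(f"pics/{n}0.png",d["img"][:,:,::-1]); 
    print(n,{k:v for k,v in d.items() if k!="img"})
    np.savez(f"{n}0.npz",**d)
E
```

```text
{'time': 0.0, 'joint_pos': array([-1.23678907e+00,  4.87524979e-02,  9.75716882e-02,  1.62199200e+00,
        5.96472451e-06,  1.44298616e+00]), 'qvel': array([ 1.33765246e-03, -6.07916019e-04,  1.23037372e-03,  1.76800665e-03,
        7.21624858e-05, -3.30636933e-04]), 'tau': array([ 5.13933282e-04, -3.38785529e+01,  3.20013714e+01,  2.03123584e-02,
       -1.26060290e-04, -4.68998707e-07]), 'position': array([ 233.70941901, -469.42376013,  230.1031411 ]), 'tool_rot': array([-3.13923632e+00, -3.08827624e-04,  4.61817053e-01]), 'wrist_force': array([-0.19455532,  0.32240526,  0.00491666]), 'torque': array([-0.06108563, -0.06891884, -0.01298563]), 'gripper_force': 0.0, 'width': 1.000538927727178}
side {'vertical_fov': 57.78792273495052, 'cx': 318.6323599331294, 'cy': 202.32561244807835, 'view': array([[-9.04781422e-01, -4.25276190e-01, -2.25995600e-02,
         5.45297732e+02],
       [ 1.46529571e-01, -3.60692074e-01,  9.21102770e-01,
        -2.11558817e+02],
       [-3.99874559e-01,  8.30085171e-01,  3.88663025e-01,
        -7.01246200e+02],
       [ 0.00000000e+00,  0.00000000e+00,  0.00000000e+00,
         1.00000000e+00]])}
top {'vertical_fov': 44.98769236413939, 'cx': 314.3385206471457, 'cy': 192.4633865479855, 'view': array([[-2.65681806e-02, -9.99609027e-01, -8.71351268e-03,
         3.88712872e+01],
       [ 9.95797186e-01, -2.72291141e-02,  8.74444929e-02,
        -5.85498876e+02],
       [-8.76475657e-02, -6.35365033e-03,  9.96131284e-01,
        -1.38562865e+03],
       [ 0.00000000e+00,  0.00000000e+00,  0.00000000e+00,
         1.00000000e+00]])}
```

```bash
ls -la .
```

```text
total 1516
drwxr-xr-x  3 agent agent   4096 Dec  2 13:00 .
drwxr-xr-x 23 root  root    4096 Dec  2 12:59 ..
drwxr-xr-x  2 agent agent   4096 Dec  2 13:00 pics
-rw-r--r--  1 agent agent 769380 Dec  2 13:00 side0.npz
-rw-r--r--  1 agent agent 769380 Dec  2 13:00 top0.npz
```

View pics/side0.png

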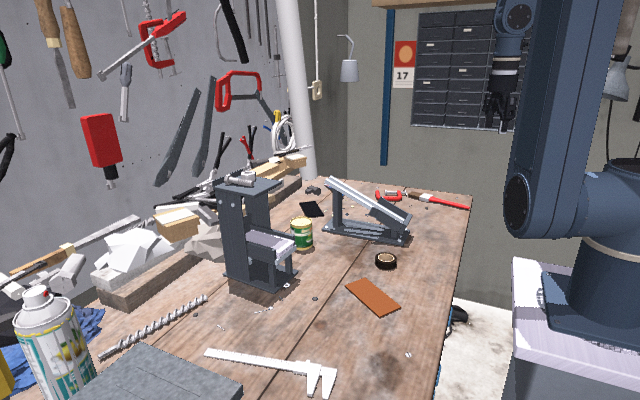

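View pics/top0.png

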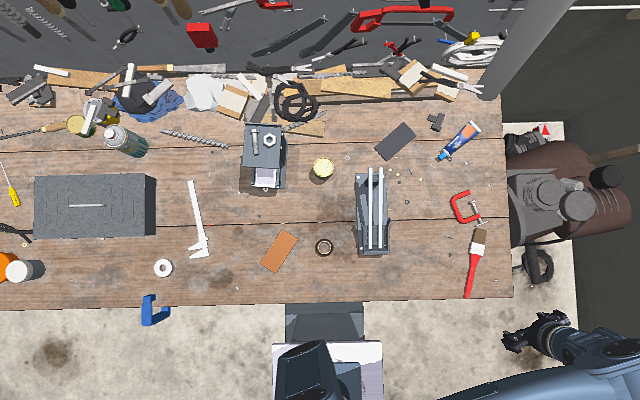

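The side picture shows the rack at about (255,235) with a silver stack, the chute at (370,210), the tin at (302,233) and the tape at (386,260). In the top picture the rack is at (263,155), the chute at (373,210), the tin at (322,167) and the tape at (324,247). The brown plate (279,250), black plate (395,141) and white ring (163,267) are lookalikes. Only the silver stack inside the rack fits top_plate, so I'll confirm it in crops.

```bash
python3 - <<'E'
import cv2
a=cv2.imread("pics/side0.png")[165:305,210:420]; cv2.imwrite("pics/c1.png",cv2.resize(a,None,fx=3.8,fy=3.8,interpolation=cv2.INTER_CUBIC))
a=cv2.imread("pics/top0.png")[115:265,225:405]; cv2.imwrite("pics/c2.png",cv2.resize(a,None,fx=4,fy=4,interpolation=cv2.INTER_CUBIC))
E
```

```text
(no output)
```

View pics/c1.png

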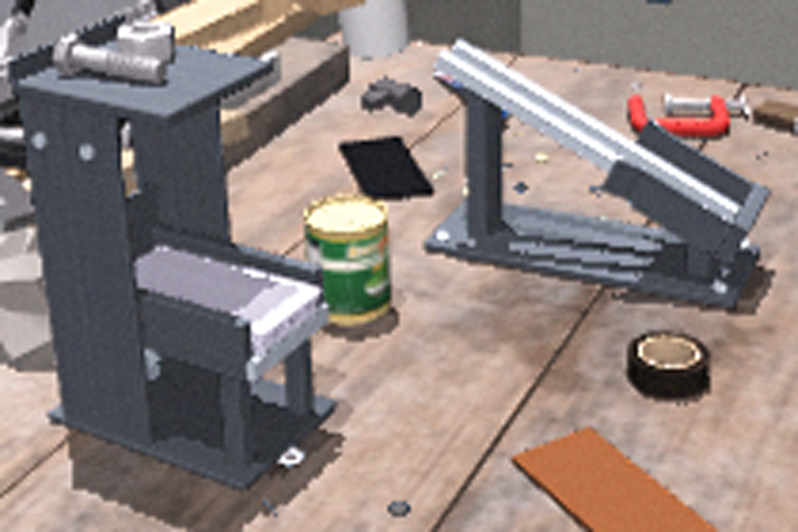

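View pics/c2.png

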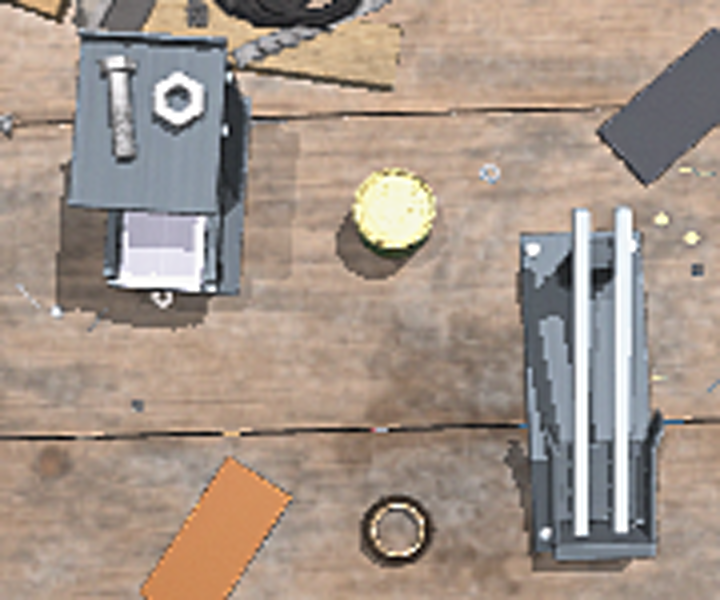

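The crops confirm the silver stack in the rack (side crop 235,285; top crop 160,250), with the plate edges visible and free of the black and brown decoys. Next I'll fit the rack and chute poses from the corners in both views.

```bash
cat > h.py <<'E'
import numpy as np, cv2
from scipy.optimize import least_squares
from scipy.spatial.transform import Rotation as R
def proj(d,P):
    P=np.atleast_2d(P); c=P@d["view"][:3,:3].T+d["view"][:3,3]
    f=200/np.tan(np.radians(float(d["vertical_fov"]))/2)
    return np.c_[d["cx"]+f*c[:,0]/-c[:,2], d["cy"]+f*c[:,1]/c[:,2]]
def load(n): return dict(np.load(n+"0.npz"))
# rack frame / rails frame -> world
def rackT(p,P): return R.from_euler('z',p[2]).apply(P)+[p[0],p[1],0]
def railR(yaw): return R.from_euler('z',yaw)*R.from_euler('y',-np.radians(25))
def railT(p,P): return railR(p[3]).apply(P)+p[:3]
def fit(T,obs,x0,verbose=True):
    f=lambda p: np.concatenate([(proj(d,T(p,np.array(P,float)))[0]-uv) for d,P,uv in obs])
    r=least_squares(f,x0,loss='soft_l1',x_scale=[10,10]+([10] if len(x0)==4 else [])+[.1])
    if verbose: print(np.round(r.x,3)); print(np.round(r.fun.reshape(-1,2),1).tolist())
    return r.x
E
cat > m.py <<'E'
from h import *
S,T=load("side"),load("top")
s=lambda u,v:(np.array([u,v])/3.8+[210,165]-.4); t=lambda u,v:(np.array([u,v])/4+[225,115]-.4)
fit(rackT,[(T,(0,28,95),t(121,285)),(T,(0,-28,95),t(203,291)),(T,(0,-39,104),t(217,292)),(T,(0,39,104),t(104,278)),
 (T,(35,48,235),t(70,205)),(T,(35,-48,235),t(219,210)),
 (S,(35,48,235),s(175,113)),(S,(35,-48,235),s(278,60)),(S,(0,39,104),s(249,322)),(S,(0,-28,95),s(325,280))],[520,100,0])
fit(railT,[(T,(240,19,0),t(574,209)),(T,(240,-19,0),t(632,207)),(T,(0,19,0),t(575,535)),(T,(0,-19,0),t(628,532)),
 (S,(240,-19,0),s(457,42)),(S,(240,19,0),s(434,72)),(S,(90,37,14),s(614,162)),(S,(90,-37,14),s(652,124)),(S,(0,-32,16),s(768,187))],[430,-80,40,0])
def tri(z,pt,ps):
    print(np.round(least_squares(lambda p:np.r_[proj(T,[*p,z])[0]-pt,],[450,0]).x,1),np.round(least_squares(lambda p:proj(S,[*p,z])[0]-ps,[450,0]).x,1))
tri(72,t(394,208),s(346,216)); tri(19,t(397,530),s(669,350))
E
python3 m.py
```

```text
[ 6.00559e+02  1.58235e+02 -9.60000e-02]
[[0.6, -0.0], [0.1, -0.1], [0.3, -0.4], [0.5, 1.1], [-0.8, -0.1], [0.2, 1.3], [-2.1, -5.3], [0.1, -5.6], [0.5, 1.2], [-0.8, 2.1]]
[ 4.21701e+02 -1.45745e+02  4.41140e+01  1.20000e-02]
[[0.1, 0.7], [-0.2, 0.6], [-0.0, -0.3], [0.0, -0.1], [0.1, 0.5], [0.8, -3.2], [0.5, -0.1], [-1.8, -0.0], [-4.0, 0.4]]
[655.3  -4. ] [652.5  -0.8]
[ 4.268e+02 -3.000e-01] [426.6  -3.8]
```

```bash
cat > m2.py <<'E'
from h import *
S,T=load("side"),load("top")
s=lambda u,v:(np.array([u,v])/3.8+[210,165]-.4); t=lambda u,v:(np.array([u,v])/4+[225,115]-.4)
p=fit(rackT,[(T,(0,28,95),t(121,285)),(T,(0,-28,95),t(203,291)),(T,(0,-39,104),t(217,292)),(T,(0,39,104),t(104,278)),
 (T,(35,48,221),t(70,205)),(T,(35,-48,221),t(219,210)),
 (S,(0,39,104),s(249,322)),(S,(0,-28,95),s(325,280)),(S,(35,48,221),s(175,113)),(S,(35,-48,221),s(278,60))],[520,100,0])
np.save("rack.npy",p)
E
cat >> h.py <<'E'
def toolR(L,yaw):  # fingers lean L forward-down, closing across
    c,s=np.cos(L),np.sin(L)
    return (R.from_euler('z',yaw)*R.from_matrix(np.array([[c,0,s],[0,-1,0],[s,0,-c]]))).as_euler('xyz').tolist()
E
python3 m2.py; python3 - <<'E'
from h import *
from workcell import manip, fingers, get_state, cams
p=np.load("rack.npy"); L=np.radians(45); o=toolR(L,p[2])
for q in [(-60,0,230),(58,0,103),(20,0,103)]: print(manip.solve_ik(rackT(p,np.array(q,float)).tolist(),o))
print(manip.solve_ik(rackT(p,np.array([-21,0,74.])).tolist(),toolR(np.radians(12),p[2])))
rp=np.array([421.7,-145.7,44.1,.012])
print(manip.solve_ik(railT(rp,np.array([120,0,-15.])).tolist(),toolR(np.radians(37),.012)))
manip.goto(rackT(p,np.array([-70,0,230.])).tolist(),o)
d=cams.snapshot("wrist"); cv2.imwrite("pics/w1.png",d["img"][:,:,::-1]); np.savez("w10.npz",**d)
d=cams.snapshot("side"); np.savez("s10.npz",**d)
print(get_state()["time"],get_state()["position"])
E
```

```text
[ 6.01402e+02  1.58059e+02 -9.90000e-02]
[[0.7, -0.3], [0.2, -0.4], [0.4, -0.7], [0.5, 0.8], [0.2, 0.3], [0.7, 1.7], [0.2, 1.1], [-1.0, 2.0], [-1.8, 1.3], [0.3, 0.5]]
[ 0.34498726 -0.59308997 -0.65556453  0.77382566 -0.30860682 -2.81713788]
[ 0.23683882 -0.20013176 -0.64444249  0.36981466 -0.23519573 -2.89960725]
[ 0.265883   -0.29954749 -0.7225295   0.39644021 -0.2550795  -2.87778364]
[ 0.18888649  0.06214883 -0.21847721  1.08911474 -0.05906544 -2.85966817]
[-0.57819426 -0.46440783 -0.79453306  0.6812975   0.34152411  2.65037313]
3.7333 [531.89462578 164.70455732 230.06332565]
```

View pics/w1.png

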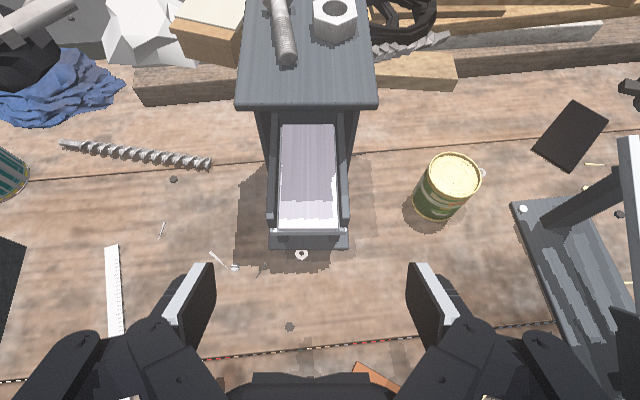

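The wrist picture shows the silver stack straight ahead between the guides, with its front top edge at about (277..341, 229) and the roof's front edge at row 105 (235..377). The tin is at (455,165), well clear. I'll check these against the fitted pose.

```bash
python3 - <<'E'
from h import *
p=np.load("rack.npy"); W=load("w1")
for q in [(0,28,95),(0,-28,95),(35,48,215),(35,-48,215),(0,31,104),(0,-31,104),(0,39,104),(0,-39,104)]:
    print(q,np.round(proj(W,rackT(p,np.array(q,float)))[0],1))
a=W["img"][90:250,225:390,::-1]; cv2.imwrite("pics/w1c.png",cv2.resize(a,None,fx=3.6,fy=3.6,interpolation=cv2.INTER_NEAREST))
E
```

```text
(0, 28, 95) [278.7 226.2]
(0, -28, 95) [338.4 226.2]
(35, 48, 215) [235.6 112.8]
(35, -48, 215) [380.5 113. ]
(0, 31, 104) [274.6 222.7]
(0, -31, 104) [342.5 222.8]
(0, 39, 104) [265.9 222.7]
(0, -39, 104) [351.2 222.8]
```

View pics/w1c.png

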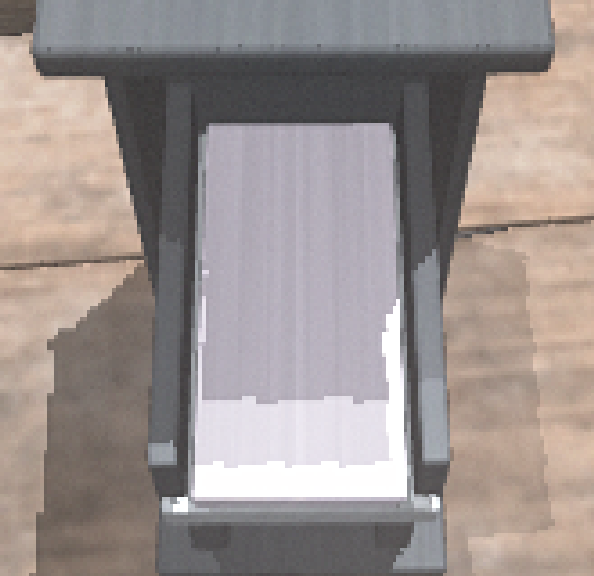

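```bash
cat > m3.py <<'E'
from h import *
S,T,W=load("side"),load("top"),load("w1")
s=lambda u,v:(np.array([u,v])/3.8+[210,165]-.4); t=lambda u,v:(np.array([u,v])/4+[225,115]-.4); w=lambda u,v:(np.array([u,v])/3.6+[225,90]-.5)
p=fit(rackT,[(T,(0,28,95),t(121,285)),(T,(0,-28,95),t(203,291)),(T,(12,-39,104),t(217,288)),(T,(12,39,104),t(104,278)),
 (S,(12,39,104),s(249,322)),(S,(0,-28,95),s(325,280)),
 (W,(0,28,95),w(190,497)),(W,(0,-28,95),w(408,497)),(W,(12,39,104),w(150,463)),(W,(12,-39,104),w(449,462)),(W,(35,48,215),w(38,74)),(W,(35,-48,215),w(551,74))],[600,158,-.1])
np.save("rack.npy",p)
E
python3 m3.py; python3 - <<'E'
from h import *
from workcell import manip, fingers, get_state, cams
p=np.load("rack.npy"); o=toolR(np.radians(45),p[2])
W=lambda *q: rackT(p,np.array(q,float)).tolist()
st=lambda m: print(m,round(get_state()["time"],2),np.round(rackT([0,0,-p[2]],get_state()["position"]-[p[0],p[1],0]),1),np.round(R.from_euler('z',-p[2]).apply(get_state()["wrist_force"]),2))
fingers.close(); st("shut")
manip.line_to(W(-70,0,140),o,v=150)
manip.line_to(W(56,0,122),v=100); st("in")
print(manip.line_to(W(56,0,95),v=15,until_force=7)); st("press"); manip.sleep(.3); st("settled")
E
```

```text
[ 5.99916e+02  1.58973e+02 -9.10000e-02]
[[0.3, 0.3], [-0.1, 0.1], [0.4, -3.6], [0.5, -2.9], [-4.0, 0.0], [-0.7, 2.3], [0.6, 0.4], [-0.2, 0.1], [-0.6, -5.7], [0.5, -5.9], [-1.3, 5.0], [1.5, 4.3]]
shut 4.5 [-6.85e+01 -2.00e-01  2.30e+02] [-0.22 -0.04  0.34]
in 6.67 [5.57e+01 1.00e-01 1.22e+02] [ 0.47  0.04 -0.33]
True
press 8.16 [ 58.3   0.5 100.8] [0.74 0.62 1.77]
settled 8.46 [ 58.2   0.4 100.8] [1.49 0.69 1.78]
```

```bash
cat >> h.py <<'E'
p=np.load("rack.npy")
Wd=lambda *q: rackT(p,np.array(q,float)).tolist()
def st(m):
    from workcell import get_state
    s=get_state(); print(m,round(s["time"],2),np.round(rackT([0,0,-p[2]],s["position"]-[p[0],p[1],0]),1),np.round(R.from_euler('z',-p[2]).apply(s["wrist_force"]),2))
E
python3 - <<'E'
from h import *
from workcell import manip, fingers, get_state, cams
for z in (99.5,98,96.5,95,93.5,92):
    manip.line_to(Wd(57,0,z),v=20); manip.sleep(.15); st(z)
    if np.linalg.norm(get_state()["wrist_force"])>8: break
E
```

```text
99.5 8.86 [ 57.7   0.2 100.8] [0.79 0.72 5.34]
98 9.26 [ 58.5   0.3 100.8] [-0.56 -0.37  7.43]
96.5 9.66 [ 59.3   0.4 100.7] [-0.84  0.54  9.15]
```

```bash
python3 - <<'E'
from h import *
from workcell import manip, fingers, get_state, cams
for x in (45,32,20):
    manip.line_to(Wd(x,0,96.2),v=25); st(x)
manip.sleep(.2); st("end")
d=cams.snapshot("wrist"); cv2.imwrite("pics/w2.png",d["img"][:,:,::-1]); np.savez("w20.npz",**d)
E
```

```text
45 10.29 [ 47.6   0.4 100.7] [-1.23 -0.01  9.54]
32 10.96 [ 34.5   0.4 100.7] [-0.19 -0.54  9.9 ]
20 11.59 [ 22.6   0.5 100.7] [-0.84 -0.27  9.43]
end 11.79 [ 22.5   0.4 100.7] [-0.    0.19 10.14]
```

View pics/w2.png

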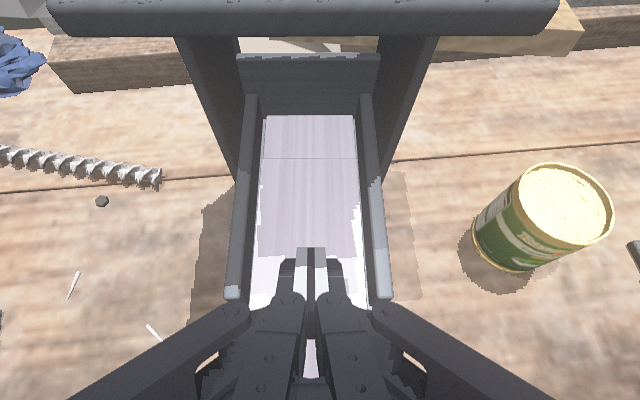

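The plate slid: a seam at row 158 marks the top plate's new rear end, and the middle plate's rear end is at row 115. I'll quantify both.

```bash
python3 - <<'E'
from h import *
from workcell import manip, fingers, get_state, cams
W=load("w2")
for uv,z in (((262,158),95),((356,158),95),((310,158),95),((310,115),90)):
    print(uv,least_squares(lambda q:proj(W,Wd(q[0],q[1],z))[0]-uv,[100,0],x_scale=10).x.round(1))
E
```

```text
(262, 158) [87.  27.4]
(356, 158) [ 87.  -27.7]
(310, 158) [87.  -0.7]
(310, 115) [123.1  -0.7]
```

```bash
cat >> h.py <<'E'
def toolF(L,yaw): # same, half turned about tool z
    return (R.from_euler('xyz',toolR(L,yaw))*R.from_euler('z',np.pi)).as_euler('xyz').tolist()
E
python3 - <<'E'
from h import *
from workcell import manip, fingers, get_state, cams
manip.line_to(Wd(14,0,96.2),v=25); manip.sleep(.25); st("end")
manip.line_to(Wd(14,0,118),v=60); st("up")
manip.line_to(Wd(-90,0,200),v=200)
o=toolF(np.radians(10),p[2]); a=np.radians(10)
print(manip.solve_ik(Wd(-90,0,200),o))
manip.goto(Wd(-90,0,200),o); fingers.release(); st("flip")
for n in ("side","wrist"):
    d=cams.snapshot(n); np.savez(n[0]+"30.npz",**d)
    if n=="side": A=cv2.resize(d["img"][165:305,210:350,::-1],(400,400),interpolation=cv2.INTER_CUBIC)
    else: B=cv2.resize(d["img"][:,:,::-1],(400,250))
cv2.imwrite("pics/p3.png",np.hstack([A,cv2.copyMakeBorder(B,0,150,0,0,0)]))
E
```

```text
end 12.48 [ 16.5   0.4 100.7] [-0.45 -0.64  9.26]
up 13.0 [ 13.4  -0.2 117.1] [-0.12  0.29 -1.51]
[ 0.22346799 -0.10464539 -0.12495769  1.38437112 -0.05380454  0.31039573]
flip 17.21 [-90.  -0. 200.] [-0.93  0.52 -0.08]
```

View pics/p3.png

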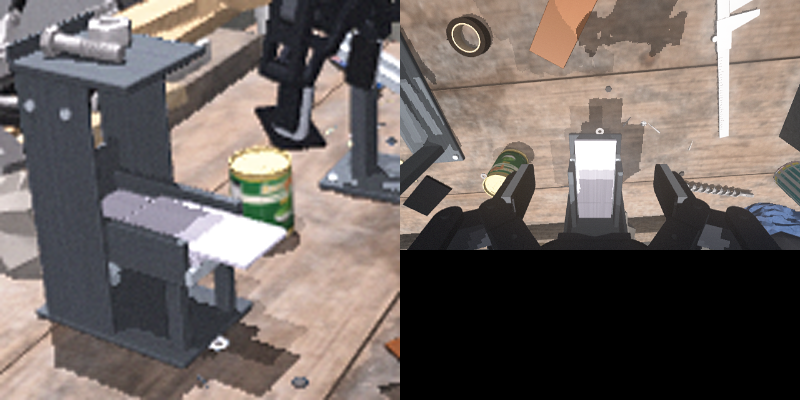

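The side view shows the plate flat and overhanging by about 40 mm. In the wrist view its front edge is at full-image row ~223, columns 280..345. I'll locate that edge and grip.

```bash
python3 - <<'E'
from h import *
from workcell import manip, fingers, get_state, cams
W=load("w3"); g=W["img"].mean(2)
rows=g[200:250,300:328].mean(1); r=200+np.argmax(np.diff(rows))+.5; row=g[int(r)+8,260:370]; c=np.where(row>190)[0]+260
print(r,c[0],c[-1])
e=[least_squares(lambda q:proj(W,Wd(q[0],q[1],95))[0]-(u,r),[-40,0],x_scale=10).x for u in (c[0],c[-1])]; print(np.round(e,1))
fx,fy=np.mean(e,0)
if not(-50<fx<-32 and abs(fy)<5): raise SystemExit("check")
a=np.radians(10); G=np.array([fx+16,fy,92.5]); z=np.array([np.sin(a),0,-np.cos(a)]); o=toolF(a,p[2])
manip.line_to(Wd(*(G-60*z)),o,v=150); manip.line_to(Wd(*(G+24*z)),v=80); st("at")
fingers.close(); st("grip"); s=get_state(); print(s["width"],s["gripper_force"])
np.save("G.npy",G)
E
```

```text
224.5 280 345
[[-40.7 -26.6]
 [-40.9  27.3]]
at 19.14 [-20.    0.5  69.8] [0.57 0.3  0.52]
grip 19.54 [-20.1   0.5  69.8] [-1.22  0.84  1.71]
0.6392062309532511 62.45987892150879
```

```bash
cat >> h.py <<'E'
rp=np.array([421.7,-145.7,44.1,.012])
rel=np.array([-39.3,.2,-22.7]); A10=np.radians(10); A25=np.radians(25)
def railpose(rp,cx,cy,cz): return railT(rp,np.array([cx,cy,cz])+rel).tolist(), toolF(A10+A25,rp[3])
E
python3 - <<'E'
from h import *
from workcell import manip, fingers, get_state, cams
manip.line_to(Wd(-20,.5,100),v=60); st("lift")
manip.line_to(Wd(-160,.5,110),v=150); manip.line_to(Wd(-170,.5,200),v=200); st("out"); s=get_state(); print(s["width"],s["gripper_force"])
P,o=railpose(rp,160,0,90); print(np.round(P))
manip.goto(P,o); manip.sleep(.2); st("hover")
ims=[]
for n in ("side","wrist"):
    d=cams.snapshot(n); np.savez(n[0]+"40.npz",**d); ims.append(d["img"][:,:,::-1])
A=cv2.resize(ims[0][110:260,290:440],(450,450),interpolation=cv2.INTER_CUBIC); B=cv2.resize(ims[1],(350,219))
cv2.imwrite("pics/p4.png",np.hstack([A,cv2.copyMakeBorder(B,0,231,0,0,0)]))
E
```

```text
lift 20.21 [-20.    0.5 100.1] [-1.06  0.27 -2.12]
out 21.89 [-169.8    0.4  199.3] [ 0.02 -0.32 -2.05]
0.6364212993932953 63.32022786140442
[ 503. -145.  156.]
hover 23.34 [ -68.7 -310.1  156.5] [ 0.11 -0.37 -0.86]
```

View pics/p4.png

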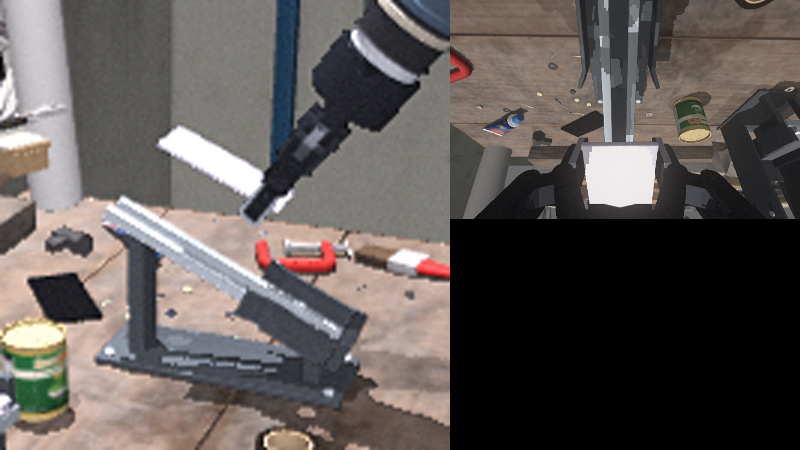

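The plate is held parallel to the rails and centred over them (side crop: plate 160..290 × 130..210, rails below). Lower to contact and release.

```bash
python3 - <<'E'
from h import *
from workcell import manip, fingers, get_state, cams
inv=lambda: np.round(railR(rp[3]).inv().apply(get_state()["position"]-rp[:3])-rel,1)
P,o=railpose(rp,162,0,18); manip.line_to(P,o,v=100); print(inv())
P,o=railpose(rp,162,0,-3); print(manip.line_to(P,o,v=15,until_force=4)); manip.sleep(.15); print(inv(),get_state()["wrist_force"].round(1),get_state()["time"])
E
```

```text
[162.6  -0.2  18.5]
True
[161.8   0.    6.8] [-1.6 -0.5  5.4] 25.275
```

```bash
python3 - <<'E'
from h import *
from workcell import manip, fingers, get_state, cams
inv=lambda: np.round(railR(rp[3]).inv().apply(get_state()["position"]-rp[:3])-rel,1)
for z in (5,3):
    P,o=railpose(rp,162,0,z); manip.line_to(P,o,v=20); manip.sleep(.1); print(z,inv(),get_state()["wrist_force"].round(1),get_state()["torque"].round(2))
d=cams.snapshot("side"); np.savez("s50.npz",**d); a=d["img"][140:260,310:430,::-1]
cv2.imwrite("pics/p5.png",cv2.resize(a,None,fx=5,fy=5,interpolation=cv2.INTER_CUBIC))
E
```

```text
5 [164.   -0.6   6.8] [-6.5  0.4  9.4] [0.19 0.55 0.11]
3 [165.9  -1.3   6.7] [-13.9   0.9  18.5] [0.39 0.83 0.31]
```

View pics/p5.png

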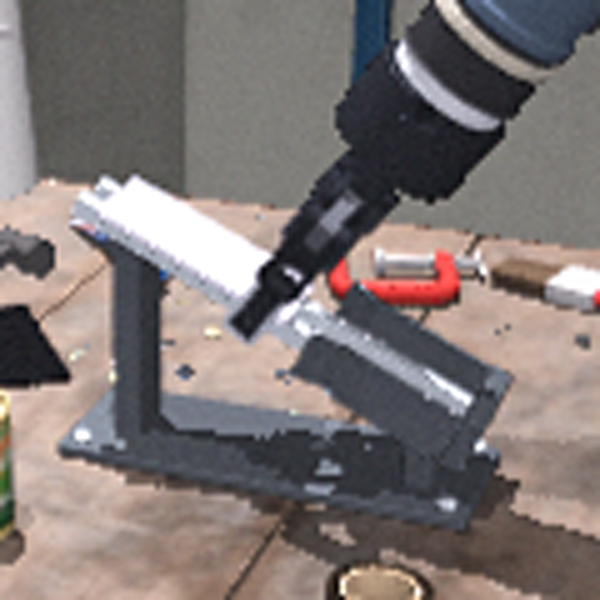

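The plate lies flat on the upper rails, with its lower end above the cheeks. I'll ease the pressure and release.

```bash
python3 - <<'E'
from h import *
from workcell import manip, fingers, get_state, cams
inv=lambda: np.round(railR(rp[3]).inv().apply(get_state()["position"]-rp[:3])-rel,1)
P,o=railpose(rp,163,0,6.3); manip.line_to(P,o,v=20); manip.sleep(.1); print(inv(),get_state()["wrist_force"].round(1))
fingers.release(); manip.sleep(.4); print(get_state()["time"],get_state()["wrist_force"].round(1),get_state()["width"])
z=R.from_euler('xyz',o).apply([0,0,1]); P=np.array(P)
manip.line_to((P-90*z).tolist(),v=150)
d=cams.snapshot("wrist"); np.savez("w60.npz",**d)
manip.line_to((P-90*z+[-60,0,130]).tolist(),v=200); manip.sleep(.2)
for n in("side","top"): np.savez(n[0]+"60.npz",**cams.snapshot(n))
print(get_state()["time"])
rq=rp+[0,0,4,0]
for n in "stw":
    D=load(n+"6"); g=D["img"].astype(float)
    if n!="w": # plate brightness along rails, on the overhang y=+-24
        for y in (-24,0,24):
            print(n,y,[int(g[int(v+.5),int(u+.5)].mean()) if 0<=v<399 and 0<=u<639 else -1 for u,v in proj(D,railT(rq,np.array([[x,y,5.] for x in range(0,241,10)])))])
E
```

```text
[ 1.631e+02 -1.000e-01  6.800e+00] [-7.9 -0.4  8.3]
27.3 [ 0.2 -0.3  0.4] 0.9993586965576694
29.2667
s -24 [255, 255, 255, 255, 255, 255, 255, 255, 255, 255, 255, 255, 240, 166, 167, 178, 195, 185, 191, 187, 189, 104, 85, 86, 87]
s 0 [220, 255, 255, 255, 255, 255, 255, 255, 255, 255, 255, 255, 255, 199, 237, 193, 194, 236, 254, 167, 194, 199, 238, 255, 83]
s 24 [66, 65, 60, 66, 70, 64, 59, 56, 83, 254, 205, 205, 224, 255, 255, 255, 255, 255, 255, 255, 255, 255, 255, 255, 198]
t -24 [255, 254, 253, 253, 253, 250, 249, 248, 247, 247, 247, 247, 183, 159, 160, 162, 164, 166, 162, 192, 146, 136, 100, 149, 154]
t 0 [65, 247, 246, 247, 246, 246, 246, 247, 247, 247, 246, 246, 183, 162, 161, 162, 162, 161, 140, 52, 30, 134, 121, 143, 156]
t 24 [224, 250, 250, 252, 255, 255, 255, 255, 255, 255, 255, 249, 252, 150, 66, 78, 78, 79, 79, 45, 31, 21, 151, 174, 154]
```

```bash
python3 - <<'E'
from h import *
D=load("t6"); g=D["img"].astype(float).mean(2); rq=rp+[0,0,4,0]
ys=np.arange(-45,45.1,.5)
def prof(x,z):
    q=proj(D,railT(rq,np.array([[x,y,z] for y in ys]))).astype(np.float32)
    return cv2.remap(g.astype(np.float32),q[:,0][None],q[:,1][None],cv2.INTER_LINEAR)[0]
for x in (20,50,80,108): 
    b=ys[prof(x,5)>175]; print(x,b.min(),b.max())
ys2=np.arange(-30,31,3)
for x in (5,30,100): print(x,[int(v) for v in prof(x,5)[::8]])
s=least_squares
for y in (-18,18):
    l=proj(D,railT(rq,np.array([[x,y,5] for x in np.arange(-15,140,1)]))).astype(np.float32)
    v=cv2.remap(g.astype(np.float32),l[:,0][None],l[:,1][None],cv2.INTER_LINEAR)[0]; d=np.diff(v); print(y,"end up",-15+np.argmin(d[100:])+100,"low",[int(i) for i in v[:35:3]])
E
```

```text
20 -41.5 28.0
50 -28.5 26.0
80 -30.0 25.5
108 -45.0 26.0
5 [165, 160, 135, 60, 113, 254, 251, 250, 251, 251, 251, 252, 252, 252, 252, 252, 251, 252, 234, 120, 76, 154, 183]
30 [165, 167, 149, 72, 79, 253, 247, 247, 246, 246, 246, 247, 246, 246, 246, 246, 246, 251, 225, 110, 100, 75, 100]
100 [173, 173, 170, 147, 255, 248, 246, 246, 246, 246, 246, 246, 246, 246, 246, 246, 247, 253, 157, 123, 95, 95, 94]
-18 end up 119 low [126, 134, 150, 100, 71, 190, 253, 249, 247, 247, 246, 246]
18 end up 119 low [122, 106, 78, 71, 52, 80, 254, 251, 246, 246, 246, 246]
```

```bash
python3 -c "
from workcell import manip,get_state
print(manip.close_job(),get_state()['time'])"
```

```text
the job is handed in; nothing more can be done
the job is handed in; nothing more can be done
```

The job is handed in: the top plate slid down and lies square against the stop, about 1 mm off the middle in the last pictures, just past 29 s; the other two plates stayed in the rack by the last look there before gripping, nothing came near the tin or tape (not re-measured at the end), and no verdict was returned.

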